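Prop the chest lid on its stay and take out the bone folder

ROBOT

A 7-joint arm with a two-finger parallel gripper is mounted at the origin on a cart in front of the work surface, level with it; the furniture and walls round the work are solid. World frame = base frame: x ahead of the robot, y to its left, z up, the work surface at z = 0. Lengths are in m, angles in rad, forces in N, time in s.
With the tool pointing down it reaches from about 0.425 to 0.825 m from the base axis. Payload 3.6 kg.
Tool frame: the origin (TCP) lies between the finger pads; the fingertips stand 11 mm ahead of it and the grasp point (between the pads) lies 8 mm behind it; z points along the fingers, y is the line along which they close (so a half turn about z gives the same grasp; the last joint's range is limited). The gripper opens to 85 mm and grips with 20 to 120 N. Pads are 22 mm wide; open, the fingers measure 114 mm over their backs; the gripper's body (76 mm by 85 mm) begins 54 mm behind the grasp point. The pads swing forward as they close: fully open they stand 13 mm farther back than shut.
Start: joints at [-1.141, 0.615, -0.013, 1.423, 0.008, 1.103, -0.04], TCP at [0.286, 0.584, 0.242] pointing down, gripper open.
Joint ranges: [-3.12, 3.12], [-0.3, 2.06], [-1.34, 1.32], [0.26, 2.42], [-1.36, 4.5], [0.01, 1.98], [-2.84, 2.84]. Speed limits (rad/s): [2.79, 2.79, 3.14, 3.14, 3.14, 3.14, 3.14].

INTERFACE

Orientations are given as a rotation vector (axis times angle).
In Python, from bench import env gives the robot as it stands. The module is installed in compiled form; this text tells all that it offers.
- The arm moves only by the tool carry_out, never from a script. Its argument "steps" is text: rows parted by semicolons, each of 4 numbers parted by spaces: the shift along the tool's x, y, z in mm, then the turn about the tool's z in rad. A call has 1 to 5 rows; each row is the pose to reach, as a shift and turn from the pose commanded when the call began, along the tool's axes at that moment; what a row does not reach only later rows make up. A row lasts 1/8 s, in which the tool goes at most 62.5 mm and 10.7 degrees, less where a joint would pass 70% of its speed; a pose out of reach is approached as far as the arm can. A call with a gripper value outside its range is refused whole. "gripper" is the opening, from 0 (shut) to 1 (fully open), set as the call begins (left out, the last holds). The fingers move at their own pace and stop on an object; "grip_force" is the grip in N (left out, the last holds). Time passes only in rows, so rows that repeat a pose let the fingers close. It gives the time, the measured TCP pose, the force, the opening and the grip force at its end, in the units of the state.
- env.read_state(): the state, without advancing time (a new reading comes with each control period).
- env.snapshot(name): name is "scene" or "top" or "wrist"; returns a dict with "img" (480x640x3 uint8, red, green, blue), "vertical_fov" (degrees; the focal length in pixels is half the picture's height over the tangent of half this angle, whatever the lens; pixels are square), "cx", "cy" (the principal point, pixels), "position" and "attitude" of the camera in the world. Camera axes: x right, y down, z forward; pixel columns grow to the right and rows downward; lengths in m; the calibration is good to about 2 mm. A picture is of the moment at which its call begins. There is no depth.
- env.close_job(): hands the job in; it is judged then, once.
Trained networks look in the newest picture that a camera, given by its name, has taken for a name from the list of things; names that differ only in an ending like _2 or _b are one class to them, and where a whole thing is asked for, a point or a joint stands for the part that bears it (a point fixed in the world has none). Each returns a list of dicts, best first, with "confidence" (0 to 1); they miss things now and then, are a little off and sometimes report something else, mostly with a low value. They report only what shows in the picture. A call takes as long as a camera call.
- env.silhouettes(query, camera): "mask" (480x640 bool, what is visible of it) and "bbox" ([left, top, right, bottom] in pixels, round what is visible of it).
The state is a dict: "time_s": time; "joints": joint angles; "joint_velocities": joint speeds; "joint_efforts": joint torques, N m; "tcp_pos": TCP position; "ee_rot": TCP orientation; "force": force on the tool from outside, world axes, zero at the start; "moment": the same for the moment, N m; "opening": finger opening in m; "grip_force": force on a finger pad.
Only numpy, scipy, OpenCV 4.12 (cv2) and the standard library are available. Lean on these libraries where they do the work, as an engineer would, in place of code of your own. Each camera call takes 0.05 s, during which the arm holds its last target. There are 200 camera calls.

TASK

Open the wooden desk chest and prop its lid on its own stay: push the lid up by the black knob at the stay's foot and drop the foot into the notch of the ledge on the chest's side, so that the lid stays up by itself, and never let the lid slam. Then reach in under the propped lid, take out the bone folder and lay it flat on the middle of the closed book that lies to the right of the chest, leaving the lid propped. Leave the ink bottle and the candle standing where they are, and do not push the book about.

Things in the scene. Friction and masses are not known exactly. Their poses are not given: they have to be found in the camera images.
- chest: Fixed dark wooden chest, 220 (its x) by 200 (y) by 140 mm, its front (-x) towards the robot. Origin: centre of its underside, on the desk; sizes below are in its frame. Walls 8 mm, inner floor (204 by 184 mm) at z = 70 mm, rim at z = 140 mm; a false drawer front is below. The wooden lid lies on top.
- ledge_mid (a point): Point on the chest at x = 30, y = -106, z = 108 mm. Ledge on its right side, y = -100 to -112. From rear to front: flat 30 mm long, top z = 108; notch 16 long, floor z = 98; horn 16 long, top z = 122. The ledge may be screwed on up to 10 mm before or behind this point, so the notch's middle is at x = 20 to 40: see it, or slide the foot forward on the flat until it drops and the horn stops it.
- chest_lid (a joint): Lid angle (rad): 0 shut, grows as its front edge rises, stop at 1.5. Lid 225 x 200 x 10 mm, 0.22 to 0.4 kg; hinge line along chest y at x = 110, z = 145 mm. It falls shut unless held; with the stay in the notch it stands at 0.9 to 1.1.
- stay (a joint): Stay angle (rad), 0 to 0.75 between stops; 0 with the lid shut (it hangs on that stop). Steel bar 13 x 5 mm at chest y = -119 mm, swinging parallel to chest x-z; pivot in the lid's right edge 150 mm from the hinge line, foot 170 mm from the pivot. The bar points from pivot to foot to the rear (+x) and down by 0.663 + lid angle - stay angle. Pivots turn freely; pushing the foot up lifts the lid.
- stay_knob (a point): Middle of the black knob at the stay's foot: cylinder along chest y, 16 mm thick, y = -122 to -158 mm; lid shut: x = 94, z = 40. On its axis a 10 mm steel pin points inward (y = -103 to -119) and rests on the ledge: axis at z = 113 on the flat, 103 in the notch. The bar rises right beside the knob, so the gripper must lean outward, away from the chest. Pass up behind the ledge's rear end.
- bone_folder: Cream paper folder, a flat bar 148 mm long (its own y), 19 mm wide (x), 8 mm thick, lying loose on the chest's inner floor, roughly along the chest's x; origin at the centre of its underside. 30 g. Grip it across its 19 mm width.
- book: Closed orange book lying flat on the desk to the right of the chest, loose: 151 (its x) by 214 (y) by 19 mm thick; origin at the centre of its underside.
- ink_bottle: Dark blue square ink bottle with a black cap, 46 x 46 x 52 mm, standing on the desk at the far right, beyond the book; origin at the centre of its underside. Leave it.
- candle: Red pillar candle, 57 mm across, 114 mm tall, standing on the desk to the left of the chest; origin at the centre of its underside. Leave it.

How it is judged:
On the way, in this order (a step that is already met when the one before it is completed fails the run):
1. the lid is propped: the stay's foot lies in the notch and the fingers have let go (value of joint chest_lid between 0.8 and 1.16 rad and z of stay_knob in the frame of chest between 0.098 and 0.108 m and x of stay_knob in the frame of chest between 0.008 and 0.052 m and contact force between the fingers and anything else below 0.3 N), for 0.3 s.
2. the bone folder is lifted clear above the chest's rim, the lid still propped (z of bone_folder in the frame of chest above 0.145 m and value of joint chest_lid between 0.8 and 1.16 rad and z of stay_knob in the frame of chest between 0.098 and 0.108 m and x of stay_knob in the frame of chest between 0.008 and 0.052 m), for 0.1 s.
At the end, for the whole second after the job is handed in: The lid stands propped by itself (0.80 to 1.16 rad), the stay's foot down in the notch (knob axis 98 to 108 mm above the chest's underside, 8 to 52 mm behind its middle); the bone folder lies released, still and flat (0.12 rad) on the closed book, middles within 50 mm (all of step 1 and horizontal distance between bone_folder and book below 0.05 m and z of bone_folder in the frame of book between 0.013 and 0.028 m and angle between bone_folder's own z axis and vertical below 0.12 rad and linear speed of bone_folder below 0.02 m/s); the robot touches nothing.
It fails at once if the lid slams (falls faster than 5 rad/s) (velocity of joint chest_lid below -5 rad/s).
It fails at once if the ink bottle is moved more than 20 mm or tipped (distance of ink_bottle from where it was at the start of the episode above 0.02 m or angle between ink_bottle's own z axis and vertical above 0.3 rad).
It fails at once if the candle is moved more than 20 mm or tipped (distance of candle from where it was at the start of the episode above 0.02 m or angle between candle's own z axis and vertical above 0.3 rad).
It fails at once if the book is pushed more than 30 mm (distance of book from where it was at the start of the episode above 0.03 m).
It also fails if it takes over 72 s, if anything falls off the work surface, if the arm or the gripper's body presses on something with over 40 N, if the wrist force passes 120 N, or if a joint passes its speed limit or range.

## Working session

There is one attempt and no reset: what is moved stays moved. The work goes in short steps, Python scripts to look and compute and a tool call to move; the robot and the scene stay as the last step left them, time stands still between calls to the robot, and variables do not carry over. Pictures are saved under pics/ and viewed, at most 10 in all, crops included, and the job is handed in when it is done.

Besides the shell and the picture viewer there is one more tool, called after ">>>" by a JSON object that holds its "fn" and its "kwargs", one argument or row to a line. carry_out: Moves the arm, as the interface text tells. Its arguments: {"type":"object","properties":{"steps":{"type":"string"},"gripper":{"type":"number"},"grip_force":{"type":"number"}},"required":["steps"]}

```bash
mkdir -p pics; cat > h.py <<'E'
import numpy as np, cv2
from scipy.spatial.transform import Rotation as R
from bench import env
def shot(n,f=None):
    s=env.snapshot(n)
    if f: cv2.imwrite(f,s['img'][:,:,::-1])
    return s
def rot(s):
    a=np.array(s['attitude'],float)
    return a if a.shape==(3,3) else (R.from_rotvec(a).as_matrix() if a.size==3 else R.from_quat(a).as_matrix())
def foc(s): return 240/np.tan(np.radians(s['vertical_fov'])/2)
def ray(s,u,v):
    d=rot(s)@np.array([(u-s['cx'])/foc(s),(v-s['cy'])/foc(s),1]); return np.array(s['position']),d
def onz(s,u,v,z):
    p,d=ray(s,u,v); return p+d*(z-p[2])/d[2]
def proj(s,P):
    c=(np.atleast_2d(P)-np.array(s['position']))@rot(s); return np.c_[s['cx']+foc(s)*c[:,0]/c[:,2],s['cy']+foc(s)*c[:,1]/c[:,2]]
E
python3 - <<'E'
from h import *
for n in ['scene','top']:
    s=shot(n,f'pics/{n}0.png'); print(n,s['position'],s['attitude'],s['vertical_fov'],s['cx'],s['cy'])
    for q in ['chest','stay_knob','book','ink_bottle','candle','bone_folder','ledge_mid','stay']:
        for d in env.silhouettes(q,n)[:2]:
            m=d['mask'].astype(np.uint8); r=cv2.minAreaRect(cv2.findNonZero(m)) if m.any() else None
            print(q,round(d['confidence'],2),np.round(d['bbox']),r)
st=env.read_state(); print(st)
E
```

```text
scene [-0.1881585  -0.75647942  0.57513096] [-1.86999255  0.77874558 -0.50639516] 55.20345263211673 320.3699138262662 234.0203329033439
chest 0.88 [225. 186. 346. 275.] ((280.9822082519531, 226.80624389648438), (83.43707275390625, 113.45176696777344), 70.70995330810547)
chest 0.23 [321. 269. 435. 332.] ((377.47064208984375, 298.9439392089844), (54.415367126464844, 103.8953857421875), 62.35402297973633)
book 0.86 [322. 267. 435. 334.] ((378.65411376953125, 300.99505615234375), (51.133026123046875, 106.21698760986328), 66.37062072753906)
ink_bottle 0.96 [451. 308. 478. 337.] ((463.5, 324.5), (31.0, 25.0), 90.0)
candle 0.79 [200. 199. 224. 240.] ((209.96075439453125, 218.4163818359375), (38.90813446044922, 19.33722686767578), 83.2901611328125)
candle 0.74 [451. 307. 480. 337.] ((462.5, 324.5), (31.0, 25.0), 90.0)
bone_folder 0.66 [226. 184. 347. 275.] ((281.550048828125, 227.1500244140625), (84.11658477783203, 114.79066467285156), 71.56504821777344)
ledge_mid 0.9 [226. 183. 346. 275.] ((280.83984375, 226.83953857421875), (84.44205474853516, 113.23294830322266), 70.25315856933594)
stay 0
[... 1456 characters left out ...]
array([-1.14149764,  0.61488222, -0.01256824,  1.42342787,  0.00810173,
        1.10341762, -0.04039343]), 'joint_velocities': array([ 6.91391551e-05,  5.24667328e-04, -2.38865831e-03, -9.07781201e-05,
       -1.00963263e-03, -1.65418078e-03,  4.66322053e-04]), 'joint_efforts': array([ 2.30880150e-04, -4.69100332e+01,  2.59228041e-01, -1.71347702e+01,
        1.00962233e-02,  1.76696696e-03,  9.05917943e-06]), 'tcp_pos': array([0.28609227, 0.58360263, 0.2422996 ]), 'ee_rot': array([-7.09741303e-01, -3.06033733e+00,  1.25395871e-04]), 'force': array([-0.0485032 , -0.3454149 ,  0.08124311]), 'moment': array([0.02038316, 0.05926152, 0.02616081]), 'grip_force': 0.0, 'opening': 0.085465418882422}
```

View pics/scene0.png

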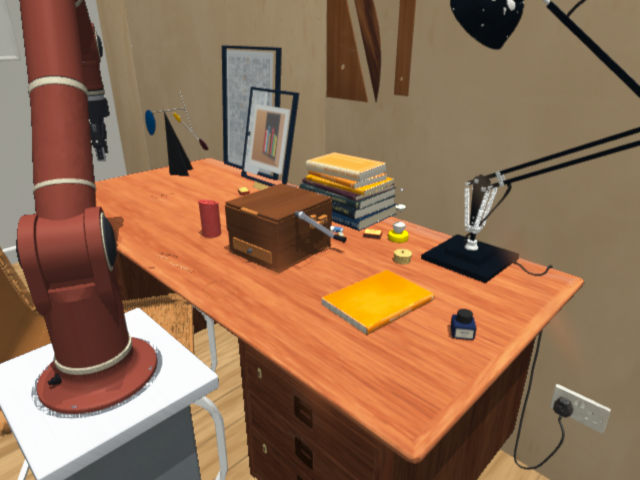

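View pics/top0.png

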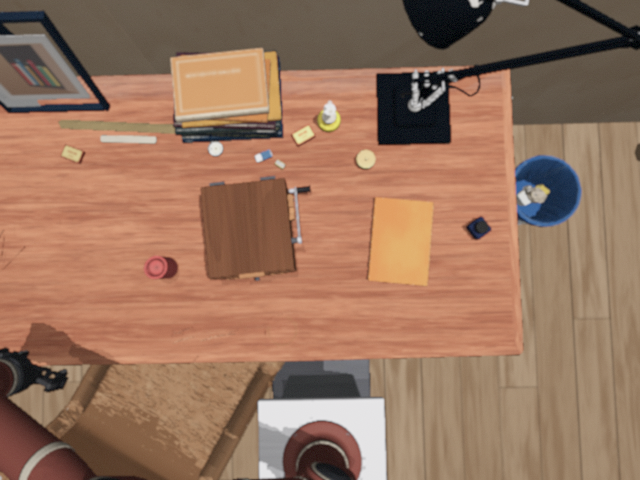

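```bash
python3 - <<'E'
from h import *
s=shot('top'); im=s['img'][:,:,::-1]
c=cv2.resize(im[165:295,190:320],None,fx=6,fy=4.6,interpolation=cv2.INTER_CUBIC)[:600]
c=cv2.resize(im[170:290,190:350],None,fx=5,fy=5,interpolation=cv2.INTER_CUBIC); cv2.imwrite('pics/c1.png',c)
for n,p,z in [('lid',(202,188),.15),('lid',(288,180),.15),('lid',(295,272),.15),('lid',(208,278),.15),('book',(401.3,241),.019),('knob',(303,189),.04),('ink',(478.6,228),.03),('candle',(157,267),.114)]: print(n,onz(s,*p,z).round(4))
E
```

```text
lid [0.6723 0.2669 0.15  ]
lid [0.6862 0.0648 0.15  ]
lid [0.4709 0.0526 0.15  ]
lid [0.4615 0.2545 0.15  ]
book [ 0.5456 -0.214   0.019 ]
knob [0.682  0.0331 0.04  ]
ink [ 0.5733 -0.4083  0.03  ]
candle [0.4906 0.3835 0.114 ]
```

View pics/c1.png

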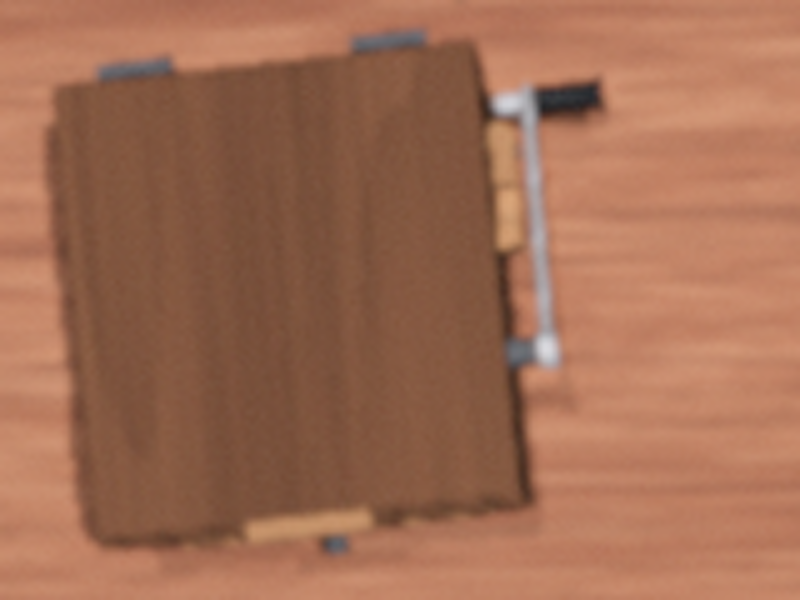

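```bash
cat >> h.py <<'E'
def chest():
    c=np.load('chest.npy'); M=np.eye(4); M[:3,:3]=R.from_euler('z',c[2]).as_matrix(); M[:2,3]=c[:2]; return M
def w(P):
    M=chest(); return np.atleast_2d(P)@M[:3,:3].T+M[:3,3]
E
python3 - <<'E'
from h import *
from scipy.optimize import least_squares
s=shot('top')
P=np.array([[110,100,150],[110,-100,150],[-115,-100,150],[-115,100,150],[94,-158,40],[94,-122,40],[-40,-119,150]])/1000
uv=np.array([[57,90],[475,43],[528,500],[98,545],[600,95],[538,100],[547,350]])/5+[190,170]-.4
def W(c): return P@R.from_euler('z',c[2]).as_matrix().T+[c[0],c[1],0]
r=least_squares(lambda c:(proj(s,W(c))-uv).ravel(),[.57,.16,0],loss='soft_l1')
print(r.x,r.fun.reshape(-1,2).round(1)); np.save('chest.npy',r.x)
# ledge: crop px rear (503,122), split (508,186), front (510,250) 
M=chest()
for p,z in [((500,122),.108),((507,186),.108),((510,250),.122),((507,186),.122)]:
    x=onz(s,p[0]/5+190-.4,p[1]/5+170-.4,z); print('ledge',((x-M[:3,3])@M[:3,:3]*1000).round(1))
print('knob',w([.094,-.14,.04]))
s=shot('scene'); im=s['img'][:,:,::-1].copy()
c=cv2.resize(im[170:290,215:375],None,fx=5,fy=5,interpolation=cv2.INTER_CUBIC)
Q=[[x,y,z] for x in(-.11,.11) for y in (-.1,.1) for z in (0,.14)]+[[.094,-.158,.04],[.03,-.112,.108],[.02,-.112,.122],[-.04,-.119,.145]]
for q in proj(s,w(Q)): cv2.circle(c,tuple(int(t) for t in (q-[215,170]+.4)*5),3,(0,255,0),-1)
cv2.imwrite('pics/c2.png',c)
E
```

```text
[0.57588611 0.16235276 0.08721352] [[-1.  -1.4]
 [ 0.1 -1.5]
 [-0.2  2.8]
 [-0.1  3.2]
 [ 1.3 -0.3]
 [-0.5  0.3]
 [ 0.7 -0.3]]
ledge [  74.8 -105.4  108. ]
ledge [  43.5 -105.5  108. ]
ledge [  11.  -104.2  122. ]
ledge [  41.6 -106.   122. ]
knob [[0.68172326 0.03107254 0.04      ]]
```

View pics/c2.png

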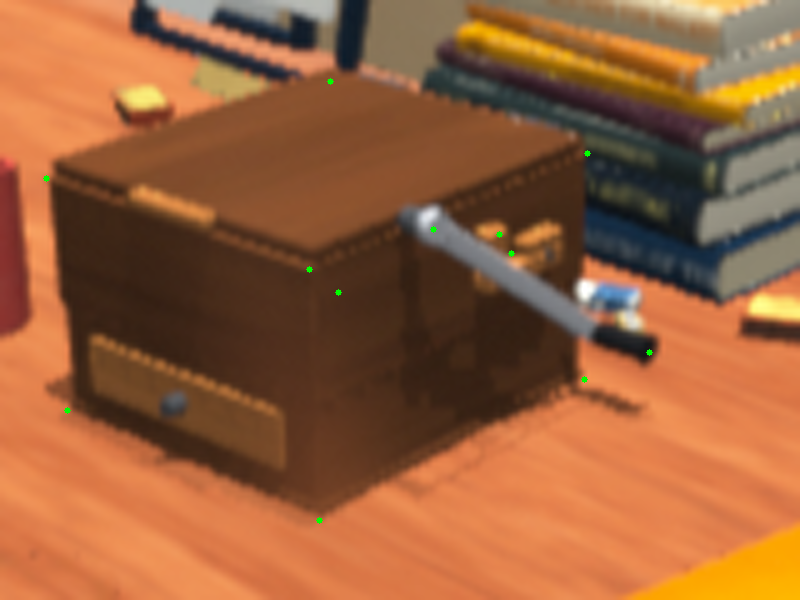

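```bash
cat >> h.py <<'E'
def plan(target,yaw=None,vmax=55):
    """tool y heading yaw (mod pi); target TCP world, tool pointing down. prints calls of 5 rows"""
    st=env.read_state(); p=np.array(st['tcp_pos']); M=R.from_rotvec(st['ee_rot']).as_matrix()
    y0=np.arctan2(M[1,1],M[0,1]); t=0
    if yaw is not None: t=-((yaw-y0+np.pi/2)%np.pi-np.pi/2)
    d=np.array(target)-p; n=int(np.ceil(max(np.linalg.norm(d)*1000/vmax,abs(t)/.17,1)))
    print('tilt',M[:,2].round(3),'turn',round(t,3),'n',n)
    for k in range(0,n,5):
        Mk=M@R.from_euler('z',t*k/n).as_matrix(); rows=[]
        for i in range(k+1,min(k+5,n)+1):
            s=Mk.T@(d*(i-k)/n)*1000; rows.append('%.0f %.0f %.0f %.3f'%(*s,t*(i-k)/n))
        print('; '.join(rows))
E
python3 - <<'E'
from h import *
print(w([[.094,-.161,.04],[.03,-.161,.103]]),np.load('chest.npy'))
T=w([.094,-.161,.04])[0]; T[2]=.2
plan(T,.087)
E
```

```text
[[0.68355242 0.01015236 0.04      ]
 [0.61979567 0.00457776 0.103     ]] [0.57588611 0.16235276 0.08721352]
tilt [-0. -0. -1.] turn 1.028 n 13
-47 -26 3 0.079; -94 -52 7 0.158; -141 -78 10 0.237; -187 -105 13 0.316; -234 -131 16 0.395
-53 -6 3 0.079; -107 -12 7 0.158; -160 -18 10 0.237; -213 -24 13 0.316; -267 -30 16 0.395
-52 15 3 0.079; -103 30 7 0.158; -155 45 10 0.237
```

>>> {"fn": "carry_out", "kwargs": {
  "steps": "-47 -26 3 0.08; -94 -52 7 0.16; -141 -78 10 0.24; -187 -105 13 0.32; -234 -131 16 0.4",
  "gripper": 0.6,
  "grip_force": 25
}}

```text
time_s: 1.68
tcp_pos: [0.4394, 0.3617, 0.2265]
ee_rot: [1.307, 2.857, 0.001]
force: [-0.4, 0.4, 0.7]
opening: 0.0513
grip_force: 0.0
```

>>> {"fn": "carry_out", "kwargs": {
  "steps": "-53 -6 3 0.08; -107 -12 7 0.16; -160 -18 10 0.24; -213 -24 13 0.32; -267 -30 16 0.4"
}}

```text
time_s: 2.3
tcp_pos: [0.5919, 0.1406, 0.2104]
ee_rot: [1.848, 2.54, 0.001]
force: [0.7, 0.4, -0.8]
opening: 0.051
grip_force: 0.0
```

```bash
python3 - <<'E'
from h import *
T=w([.094,-.175,.04])[0]; T[2]=.2
plan(T,.087)
E
```

```text
tilt [ 0.001  0.001 -1.   ] turn 0.226 n 4
-42 11 3 0.056; -83 22 5 0.113; -125 33 8 0.169; -166 44 10 0.226
```

>>> {"fn": "carry_out", "kwargs": {
  "steps": "-42 11 3 0.056; -83 22 5 0.113; -125 33 8 0.169; -166 44 10 0.226; -166 44 10 0.226"
}}

```text
time_s: 2.92
tcp_pos: [0.685, -0.0083, 0.1998]
ee_rot: [2.126, 2.308, -0.005]
force: [-0.7, -0.3, 0.6]
opening: 0.0513
grip_force: 0.0
```

```bash
python3 - <<'E'
from h import *
s=shot('wrist','pics/w1.png'); st=env.read_state(); print(st['tcp_pos'],s['position'],rot(s).round(3))
im=s['img'][:,:,::-1].copy()
Q=w([[.094,-.158,.04],[.094,-.122,.04],[-.04,-.119,.15],[.068,-.112,.108],[.068,-.1,.108],[.022,-.112,.122],[.006,-.112,.122],[.11,-.1,.15],[-.115,-.1,.15],[.11,-.1,0]])
for q in proj(s,Q): print(q.round(0)); cv2.circle(im,tuple(int(t) for t in q),4,(0,255,0),1) if abs(q).max()<2000 else 0
cv2.imwrite('pics/w1.png',im)
E
```

```text
[ 0.68437739 -0.00467853  0.1998366 ] [0.67779828 0.07505203 0.33134208] [[ 0.997  0.078  0.028]
 [ 0.083 -0.941 -0.327]
 [ 0.     0.328 -0.945]]
[315. 197.]
[315. 155.]
[ 65. 169.]
[275. 149.]
[274. 130.]
[197. 151.]
[170. 151.]
[346. 131.]
[-89. 133.]
[332. 127.]
```

View pics/w1.png

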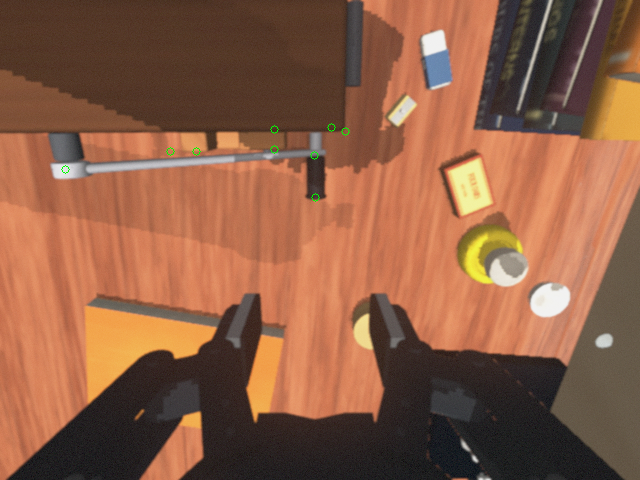

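```bash
python3 - <<'E'
from h import *
from scipy.optimize import fsolve
f=lambda q:[110-150*np.cos(q[0])+170*np.cos(.663+q[0]-q[1]),145+150*np.sin(q[0])-170*np.sin(.663+q[0]-q[1])]
q=[0,0]
for x,z in [(94,40),(94,60),(94,80),(94,100),(94,118),(90,118),(75,118),(60,118),(46,118),(40,118),(36,118),(36,103),(25,103)]:
    q=fsolve(lambda a:np.array(f(a))-[x,z],q); print(x,z,q.round(3))
T=w([.094,-.161,0])[0]; T[2]=.032
plan([T[0],T[1]-.012,.032],.087); print(T)
E
```

```text
94 40 [-0.003 -0.002]
94 60 [0.144 0.13 ]
94 80 [0.337 0.26 ]
94 100 [0.633 0.391]
94 118 [1.148 0.511]
90 118 [1.188 0.494]
75 118 [1.256 0.416]
60 118 [1.263 0.328]
46 118 [1.247 0.243]
40 118 [1.237 0.206]
36 118 [1.229 0.181]
36 103 [1.022 0.139]
25 103 [1.021 0.074]
tilt [-0.001 -0.001 -1.   ] turn -0.001 n 4
1 -0 42 -0.000; 2 -0 84 -0.001; 2 -0 126 -0.001; 3 -0 168 -0.001
[0.68355242 0.01015236 0.032     ]
```

>>> {"fn": "carry_out", "kwargs": {
  "steps": "4 0 45 0; 8 0 90 0; 12 0 130 0; 14 0 168 0; 14 0 168 0"
}}

```text
time_s: 3.6
tcp_pos: [0.6797, 0.0144, 0.0291]
ee_rot: [-2.112, -2.316, 0.006]
force: [0.4, -0.1, -0.3]
opening: 0.051
grip_force: 0.0
```

```bash
python3 - <<'E'
from h import *
s=shot('wrist','pics/w2.png'); st=env.read_state(); M=chest(); print((st['tcp_pos']-M[:3,3])@M[:3,:3],st['force'])
im=s['img'][:,:,::-1].copy()
print(proj(s,w([[.094,-.158,.04],[.094,-.122,.04]])))
E
```

```text
[ 0.09272806 -0.15754255  0.03164351] [0.84432372 0.06920425 0.29740595]
[[323.34180666 334.84210452]
 [324.63854055 256.02029666]]
```

View pics/w2.png

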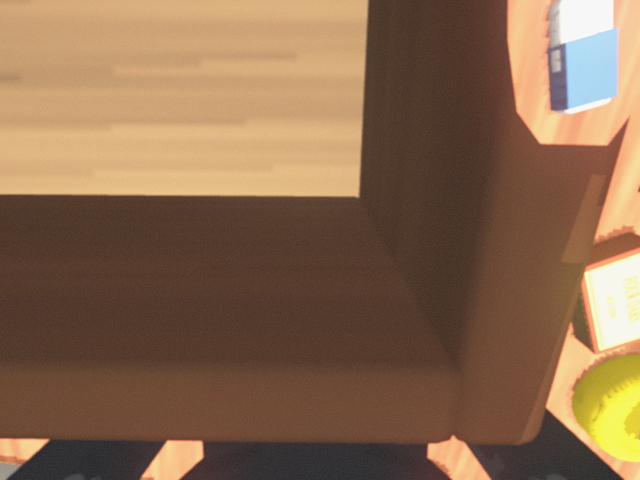

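>>> {"fn": "carry_out", "kwargs": {
  "steps": "-2 1 0 0; -4 1 0 0; -4 1 0 0"
}}

```text
time_s: 4.03
tcp_pos: [0.685, 0.0069, 0.0337]
ee_rot: [2.12, 2.316, 0.002]
force: [0.6, 0.4, 0.1]
opening: 0.0509
grip_force: 0.0
```

>>> {"fn": "carry_out", "kwargs": {
  "steps": "0 0 0 0; 0 0 0 0; 0 0 0 0; 0 0 0 0; 0 0 0 0",
  "gripper": 0,
  "grip_force": 30
}}

```text
time_s: 4.65
tcp_pos: [0.6844, 0.0077, 0.0324]
ee_rot: [-2.12, -2.318, -0.0]
force: [-0.3, 0.5, 1.6]
opening: 0.0132
grip_force: 29.2
```

>>> {"fn": "carry_out", "kwargs": {
  "steps": "0 0 -2 0; 0 0 -5 0; 0 0 -8 0; 0 0 -10 0; 0 0 -10 0"
}}

```text
time_s: 5.28
tcp_pos: [0.6847, 0.0077, 0.0426]
ee_rot: [2.12, 2.318, 0.001]
force: [3.7, 1.7, -1.8]
opening: 0.0138
grip_force: 29.2
```

```bash
python3 - <<'E'
from h import *
st=env.read_state(); M=chest(); print((st['tcp_pos']-M[:3,3])@M[:3,:3],st['force'],st['opening'],st['grip_force'])
s=shot('scene'); im=s['img'][:,:,::-1].copy()
c=cv2.resize(im[130:290,215:415],None,fx=4,fy=3.75); c=cv2.resize(im[140:290,215:415],None,fx=4,fy=4,interpolation=cv2.INTER_CUBIC); cv2.imwrite('pics/s3.png',c)
E
```

```text
[ 0.09492193 -0.16353838  0.04259355] [ 3.70362805  1.69917023 -1.80296822] 0.013836914003855722 29.22163099050522
```

View pics/s3.png

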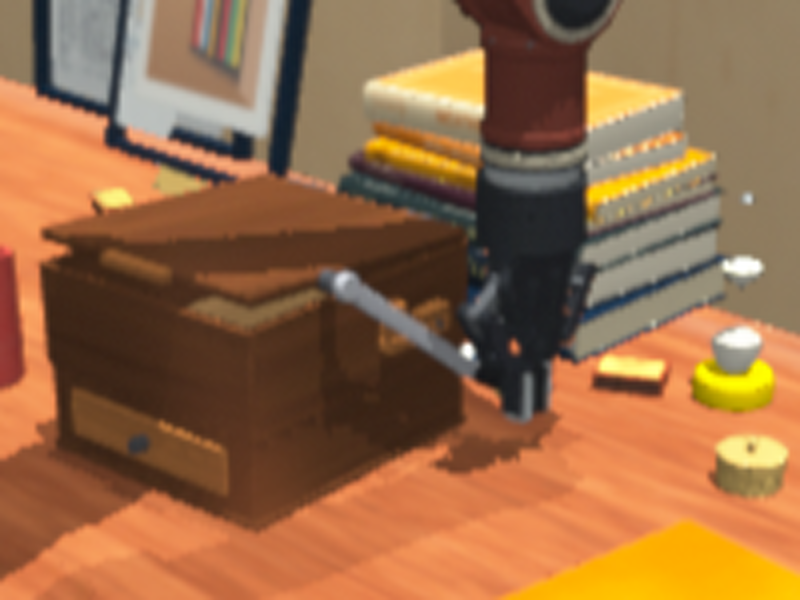

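>>> {"fn": "carry_out", "kwargs": {
  "steps": "0 0 -6 0; 0 0 -12 0; 0 0 -18 0; 0 0 -24 0; 0 0 -30 0",
  "grip_force": 45
}}

```text
time_s: 5.95
tcp_pos: [0.6863, 0.0078, 0.0732]
ee_rot: [2.118, 2.316, 0.005]
force: [8.8, 0.7, -6.2]
opening: 0.0132
grip_force: 43.8
```

>>> {"fn": "carry_out", "kwargs": {
  "steps": "0 0 -6 0; 0 0 -12 0; 0 0 -17 0; 0 0 -21 0; 0 0 -25 0"
}}

```text
time_s: 6.58
tcp_pos: [0.687, 0.0079, 0.0968]
ee_rot: [2.117, 2.314, 0.006]
force: [13.2, 0.4, -13.8]
opening: 0.0131
grip_force: 45.1
```

```bash
python3 - <<'E'
from h import *
st=env.read_state(); M=chest(); print((st['tcp_pos']-M[:3,3])@M[:3,:3],st['force'],st['opening'],st['grip_force'])
s=shot('scene'); im=s['img'][:,:,::-1].copy()
c=cv2.resize(im[100:250,215:415],None,fx=4,fy=4,interpolation=cv2.INTER_CUBIC); cv2.imwrite('pics/s4.png',c)
E
```

```text
[ 0.09725865 -0.16354733  0.09683412] [ 13.20897506   0.38982125 -13.78906664] 0.013079089401419818 45.11797606945038
```

View pics/s4.png

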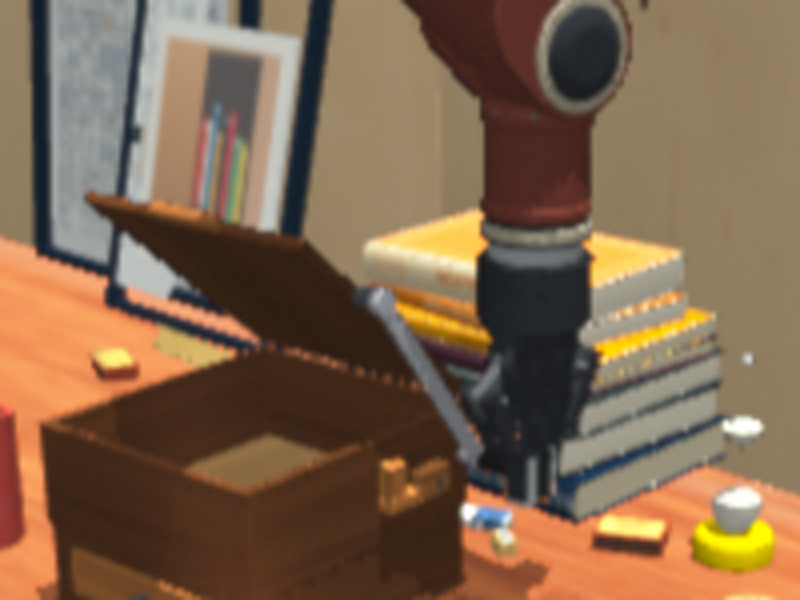

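>>> {"fn": "carry_out", "kwargs": {
  "steps": "0 -2 -3 0; 0 -4 -6 0; 0 -5 -9 0; 0 -6 -13 0; 0 -6 -17 0"
}}

```text
time_s: 7.25
tcp_pos: [0.6766, 0.007, 0.1132]
ee_rot: [-2.119, -2.315, 0.004]
force: [4.7, -0.3, -13.4]
opening: 0.0124
grip_force: 43.8
```

```bash
python3 - <<'E'
from h import *
st=env.read_state(); M=chest(); print((st['tcp_pos']-M[:3,3])@M[:3,:3],st['force'],st['opening'],st['grip_force'])
s=shot('scene'); im=s['img'][:,:,::-1].copy()
# knob and pivot expected pixel, and lid-angle hypotheses
for d in env.silhouettes('stay','scene')[:1]: print(d['bbox'],d['confidence'])
for th in (.9,1,1.1,1.2,1.3): print(th,proj(s,w([[.11-.15*np.cos(th),-.121,.145+.15*np.sin(th)]])).round(1))
c=cv2.resize(im[90:240,255:385],None,fx=4,fy=4,interpolation=cv2.INTER_CUBIC); cv2.imwrite('pics/s5.png',c)
E
```

```text
[ 0.086793   -0.16354799  0.11319934] [  4.71186173  -0.25911282 -13.39859132] 0.012448633518666511 43.79455268383026
[326.5, 149.9, 339.2, 220.3] 0.53
0.9 [[316.1 165.8]]
1 [[319.2 161.4]]
1.1 [[322.5 157.5]]
1.2 [[325.9 154.1]]
1.3 [[329.4 151.2]]
```

View pics/s5.png

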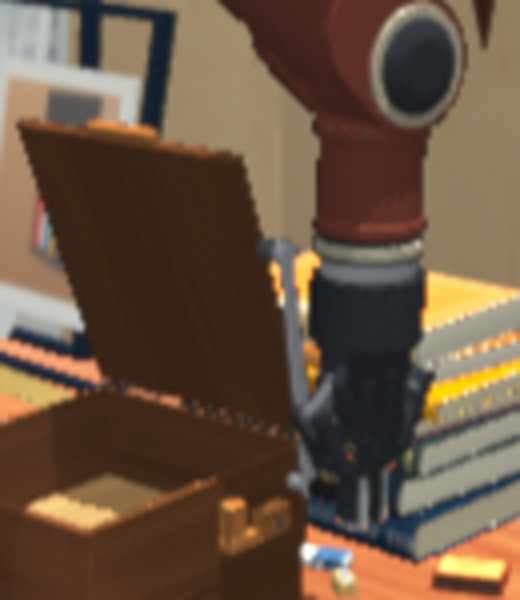

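```bash
python3 - <<'E'
from h import *
s=shot('scene')
for x in (.082,.087,.092):
  for z in (.111,.116,.121): print(x,z,((proj(s,w([[x,-.103,z],[x,-.1215,z]]))-[255,90])*4+2).round(0).tolist())
d=env.silhouettes('stay','scene')[0]; m=d['mask']; im=s['img']
v=np.arange(195,218); print([(int(a),np.where(m[a])[0].min(),np.where(m[a])[0].max()) for a in v if m[a].any()])
E
```

```text
0.082 0.111 [[288.0, 494.0], [309.0, 500.0]]
0.082 0.116 [[288.0, 487.0], [309.0, 493.0]]
0.082 0.121 [[288.0, 480.0], [309.0, 487.0]]
0.087 0.111 [[293.0, 492.0], [314.0, 498.0]]
0.087 0.116 [[293.0, 485.0], [314.0, 491.0]]
0.087 0.121 [[293.0, 478.0], [314.0, 485.0]]
0.092 0.111 [[297.0, 490.0], [318.0, 496.0]]
0.092 0.116 [[297.0, 483.0], [318.0, 489.0]]
0.092 0.121 [[297.0, 476.0], [318.0, 483.0]]
[]
```

>>> {"fn": "carry_out", "kwargs": {
  "steps": "0 -9 0 0; 0 -18 0 0; 0 -27 0 0; 0 -36 0 0; 0 -43 0 0"
}}

```text
time_s: 8.07
tcp_pos: [0.6353, 0.0033, 0.1155]
ee_rot: [2.121, 2.317, 0.002]
force: [-0.4, 1.9, -2.3]
opening: 0.0131
grip_force: 43.8
```

>>> {"fn": "carry_out", "kwargs": {
  "steps": "0 -3 0 0; 0 -6 0 0; 0 -7 0 0; 0 -7 0 0"
}}

```text
time_s: 8.57
tcp_pos: [0.6287, 0.0028, 0.1145]
ee_rot: [2.12, 2.318, 0.001]
force: [-0.7, 2.0, -0.9]
opening: 0.0127
grip_force: 43.9
```

```bash
python3 - <<'E'
from h import *
st=env.read_state(); M=chest(); print((st['tcp_pos']-M[:3,3])@M[:3,:3],st['force'],st['opening'],st['grip_force'])
E
```

```text
[ 0.03872657 -0.16356095  0.11448564] [-0.67439448  1.96689752 -0.86290257] 0.01270507108729021 43.85715186595917
```

Now x = 38.7; nudge to 36 and lower.

>>> {"fn": "carry_out", "kwargs": {
  "steps": "0 -2 3 0; 0 -3 6 0; 0 -3 9 0; 0 -3 12 0; 0 -3 12 0"
}}

```text
time_s: 9.2
tcp_pos: [0.6252, 0.0024, 0.1021]
ee_rot: [-2.12, -2.318, 0.001]
force: [-3.0, 2.3, 0.6]
opening: 0.0128
grip_force: 44.0
```

>>> {"fn": "carry_out", "kwargs": {
  "steps": "0 0 2 0; 0 0 4 0; 0 0 6 0; 0 0 6 0"
}}

```text
time_s: 9.7
tcp_pos: [0.626, 0.0027, 0.0982]
ee_rot: [2.119, 2.319, 0.002]
force: [-3.8, 3.4, 10.0]
opening: 0.013
grip_force: 46.3
```

```bash
python3 - <<'E'
from h import *
st=env.read_state(); M=chest(); print((st['tcp_pos']-M[:3,3])@M[:3,:3],st['force'],st['opening'],st['grip_force'])
s=shot('scene'); im=s['img'][:,:,::-1].copy()
for x,z in((.036,.103),(.036,.113),(.046,.113)): print(x,z,((proj(s,w([[x,-.103,z],[x,-.1215,z]]))-[295,190])*10+5).round(0).tolist())
c=cv2.resize(im[190:245,295:365],None,fx=10,fy=10,interpolation=cv2.INTER_CUBIC); cv2.imwrite('pics/s6.png',c)
E
```

```text
[ 0.03597762 -0.16339003  0.09818362] [-3.76543034  3.40110271  9.97695069] 0.01302428547593737 46.27628445625305
0.036 0.103 [[213.0, 310.0], [266.0, 326.0]]
0.036 0.113 [[213.0, 275.0], [266.0, 292.0]]
0.046 0.113 [[237.0, 265.0], [290.0, 281.0]]
```

View pics/s6.png

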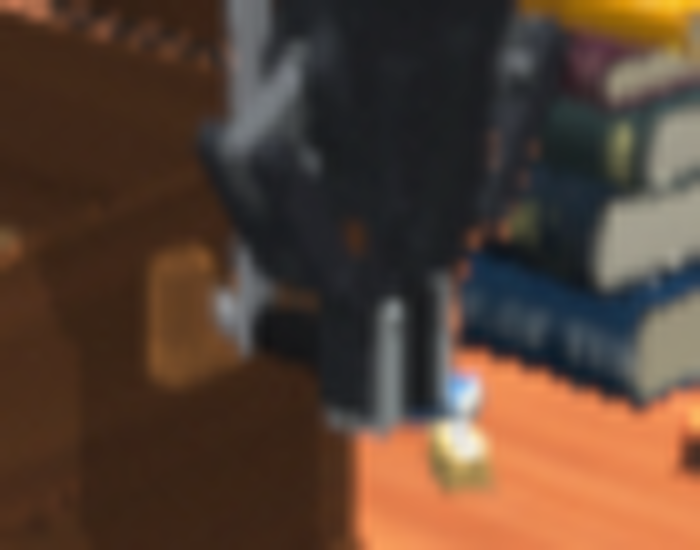

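>>> {"fn": "carry_out", "kwargs": {
  "steps": "0 0 -2 0; 0 0 -2 0; 0 0 -2 0",
  "gripper": 0.45
}}

```text
time_s: 10.12
tcp_pos: [0.6256, 0.0013, 0.098]
ee_rot: [2.121, 2.317, -0.002]
force: [-0.0, -0.6, 0.2]
opening: 0.0385
grip_force: 0.0
```

>>> {"fn": "carry_out", "kwargs": {
  "steps": "-10 0 0 0; -25 0 0 0; -45 0 0 0; -60 0 0 0; -60 0 0 0"
}}

```text
time_s: 10.75
tcp_pos: [0.6308, -0.0606, 0.0984]
ee_rot: [2.124, 2.313, -0.002]
force: [-0.2, 1.1, 0.9]
opening: 0.0384
grip_force: 0.0
```

```bash
python3 - <<'E'
from h import *
st=env.read_state(); print(st['time_s'],st['tcp_pos'],st['force'],st['opening'])
s=shot('scene')
for d in env.silhouettes('stay','scene')[:1]: print(d['bbox'],d['confidence'])
for d in env.silhouettes('stay_knob','scene')[:1]: print(d['bbox'],d['confidence'])
for th in (.9,1,1.1): print(th,proj(s,w([[.11-.15*np.cos(th),-.121,.145+.15*np.sin(th)]])).round(1))
print(proj(s,w([[.036,-.158,.103],[.036,-.103,.103],[.036,-.158,.113]])))
s=shot('wrist','pics/w7.png'); s=shot('top','pics/t7.png')
for q,c in(('bone_folder','wrist'),('bone_folder','top'),('book','top')):
  for d in env.silhouettes(q,c)[:2]: print(q,c,d['bbox'],d['confidence'],cv2.minAreaRect(cv2.findNonZero(d['mask'].astype(np.uint8))))
E
```

```text
10.75 [ 0.63078139 -0.06058156  0.09842696] [-0.18066463  1.10695614  0.88902012] 0.03838090605717795
[317.5, 158.1, 332.9, 231.0] 0.54
[316.2, 154.5, 336.6, 229.8] 0.59
0.9 [[316.1 165.8]]
1 [[319.2 161.4]]
1.1 [[322.5 157.5]]
[[331.72485826 225.53611805]
 [315.82948394 220.47026484]
 [331.76468571 222.03458692]]
bone_folder wrist [268.3, 1.1, 348.1, 182.5] 0.45 ((308.5, 89.5), (179.0, 75.0), 90.0)
bone_folder top [254.7, 221.5, 268.9, 260.4] 0.6 ((262.2742614746094, 240.6099853515625), (39.75834655761719, 7.72995662689209), 81.38435363769531)
book top [371.7, 195.3, 430.2, 283.3] 0.61 ((400.61383056640625, 241.134521484375), (60.872337341308594, 85.70294189453125), 4.763641834259033)
```

```bash
python3 - <<'E'
from h import *
M=chest(); s=shot('top')
d=env.silhouettes('bone_folder','top')[0]; v,u=np.where(d['mask'])
P=np.array([onz(s,a,b,.078) for a,b in zip(u,v)]); C=((P-M[:3,3])@M[:3,:3])[:,:2]*1000
(c,wh,a)=cv2.minAreaRect(C.astype(np.float32)); print(c,wh,a,cv2.boxPoints((c,wh,a)).round(0).tolist())
print('lid hides x>', ((onz(s,*proj(s,w([[-.012,0,.334]]))[0],.078)-M[:3,3])@M[:3,:3]))
b=env.silhouettes('book','top')[0]; v,u=np.where(b['mask'])
P=np.array([onz(s,a,b_,.019) for a,b_ in zip(u,v)])[:,:2]; r=cv2.minAreaRect((P*1000).astype(np.float32)); print('book',r)
T=w([-.065,-.25,.3])[0]; plan(T,.087)
im=s['img'][:,:,::-1]; cv2.imwrite('pics/t8.png',cv2.resize(im[165:285,190:350],None,fx=5,fy=5,interpolation=cv2.INTER_CUBIC))
E
```

```text
(-27.39288330078125, -24.13795280456543) (98.09484100341797, 23.19635772705078) 1.5108046531677246 [[-77.0, -14.0], [-76.0, -37.0], [22.0, -34.0], [21.0, -11.0]]
lid hides x> [0.01669944 0.03583327 0.078     ]
book ((546.2890625, -213.7636260986328), (153.7058868408203, 216.13026428222656), 83.1255111694336)
tilt [-0.  0. -1.] turn 0.002 n 5
-5 -20 -40 0.000; -11 -40 -81 0.001; -16 -60 -121 0.001; -21 -81 -161 0.002; -26 -101 -202 0.002
```

```bash
python3 - <<'E'
from h import *
print(env.read_state()['joints'].round(2))
T=w([-.075,-.22,.21])[0]; plan(T,.087+.8)
E
```

```text
[-0.08  0.76  0.23  1.63 -0.23  0.78  0.34]
tilt [-0.  0. -1.] turn -0.798 n 5
1 -22 -22 -0.160; 1 -44 -45 -0.319; 2 -66 -67 -0.479; 3 -89 -89 -0.638; 4 -111 -112 -0.798
```

View pics/t8.png

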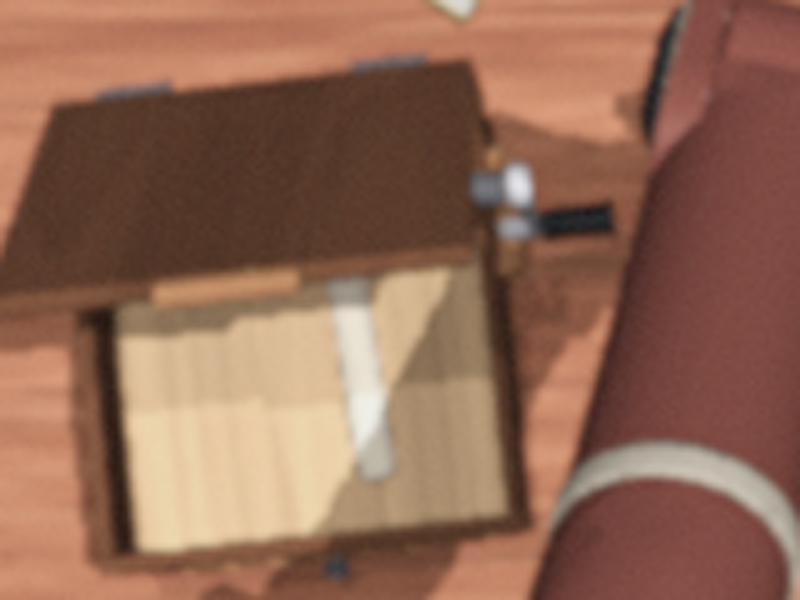

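Picture t8 shows the lid propped with the pin in the notch (foot at about (515,228)). The folder's front end is at about (377,478) in the crop. That was my 11th view, one over the limit of 10, so I'll work from numbers only from here.

>>> {"fn": "carry_out", "kwargs": {
  "steps": "1 -22 -22 -0.16; 1 -44 -45 -0.32; 2 -66 -67 -0.48; 3 -89 -89 -0.64; 4 -111 -112 -0.8"
}}

```text
time_s: 11.92
tcp_pos: [0.5191, -0.0634, 0.2111]
ee_rot: [1.043, 2.963, -0.001]
force: [0.7, -0.5, 0.4]
opening: 0.0381
grip_force: 0.0
```

```bash
python3 - <<'E'
from h import *
T=w([-.075,-.025,.21])[0]; plan(T,.087+1.59)
E
```

```text
tilt [-0. -0. -1.] turn -0.783 n 5
27 28 0 -0.157; 54 57 0 -0.313; 80 85 1 -0.470; 107 113 1 -0.626; 134 142 1 -0.783
```

>>> {"fn": "carry_out", "kwargs": {
  "steps": "27 28 0 -0.157; 54 57 0 -0.313; 80 85 1 -0.47; 107 113 1 -0.626; 134 142 1 -0.783",
  "gripper": 0.6
}}

```text
time_s: 12.55
tcp_pos: [0.5053, 0.1323, 0.2095]
ee_rot: [-0.166, 3.137, -0.0]
force: [0.1, 0.2, 0.1]
opening: 0.0511
grip_force: 0.0
```

>>> {"fn": "carry_out", "kwargs": {
  "steps": "0 0 0 0; 0 0 0 0"
}}

```text
time_s: 12.8
tcp_pos: [0.5055, 0.1304, 0.2093]
ee_rot: [0.156, -3.138, 0.002]
force: [0.2, -1.1, -0.3]
opening: 0.0513
grip_force: 0.0
```

```bash
python3 - <<'E'
from h import *
M=chest(); s=shot('wrist','pics/w9.png'); st=env.read_state(); print(s['position'],((st['tcp_pos']-M[:3,3])@M[:3,:3]).round(4),st['force'])
for d in env.silhouettes('bone_folder','wrist')[:3]:
  m=d['mask']; v,u=np.where(m); print(d['confidence'],d['bbox'],m.sum())
  C=np.array([((onz(s,a,b,.078)-M[:3,3])@M[:3,:3])[:2]*1000 for a,b in zip(u,v)])
  r=cv2.minAreaRect(C.astype(np.float32)); print(r,cv2.boxPoints(r).round(0).tolist())
  for x in range(-85,80,15):
    k=C[abs(C[:,0]-x)<3]
    if len(k): print(x,k[:,1].min().round(1),k[:,1].max().round(1))
E
```

```text
[0.4222153  0.12196784 0.34117762] [-0.0729 -0.0263  0.2092] [ 0.34529344 -0.9930696   0.00633757]
0.94 [298.8, 223.3, 326.6, 371.5] 3093
((-4.514854431152344, -24.80756378173828), (148.07310485839844, 20.082792282104492), 2.8407094478607178) [[-79.0, -18.0], [-78.0, -39.0], [70.0, -31.0], [69.0, -11.0]]
-70 -37.7 -19.3
-55 -36.8 -19.0
-40 -35.9 -17.8
-25 -35.9 -17.5
-10 -34.1 -16.3
5 -33.1 -15.0
20 -33.1 -13.7
35 -32.1 -13.4
50 -32.0 -13.0
65 -30.0 -12.7
```

```bash
python3 - <<'E'
from h import *
T=w([-.066,-.028,.082])[0]; plan(T,.087+1.5708+.05,35)
E
```

```text
tilt [-0.    -0.001 -1.   ] turn -0.039 n 4
-2 -0 32 -0.010; -3 -1 64 -0.019; -5 -1 95 -0.029; -7 -1 127 -0.039
```

>>> {"fn": "carry_out", "kwargs": {
  "steps": "-2 0 32 -0.01; -3 -1 64 -0.02; -5 -1 95 -0.03; -7 -1 120 -0.04; -7 -1 126 -0.04"
}}

```text
time_s: 13.52
tcp_pos: [0.5119, 0.1294, 0.0819]
ee_rot: [0.217, -3.131, 0.003]
force: [0.3, 0.7, 0.5]
opening: 0.0514
grip_force: 0.0
```

>>> {"fn": "carry_out", "kwargs": {
  "steps": "0 0 0 0; 0 0 0 0"
}}

```text
time_s: 13.78
tcp_pos: [0.5133, 0.1311, 0.0844]
ee_rot: [-0.221, 3.132, 0.0]
force: [-0.3, -0.2, 1.2]
opening: 0.0514
grip_force: 0.0
```

```bash
python3 - <<'E'
from h import *
M=chest(); st=env.read_state(); print(((st['tcp_pos']-M[:3,3])@M[:3,:3]).round(4),st['force'])
T=w([-.066,-.028,.082])[0]; plan(T,.087+1.5708+.05,35)
E
```

```text
[-0.0651 -0.0257  0.0844] [-0.3212873  -0.24546792  1.23649874]
tilt [ 0.002  0.    -1.   ] turn 0.004 n 1
1 -2 2 0.004
```

>>> {"fn": "carry_out", "kwargs": {
  "steps": "0 0 1 0; 0 0 1 0; 0 0 1 0; 0 0 1 0; 0 0 1 0",
  "gripper": 0,
  "grip_force": 60
}}

```text
time_s: 14.4
tcp_pos: [0.5127, 0.1312, 0.0831]
ee_rot: [-0.221, 3.133, -0.0]
force: [-1.5, -0.2, 6.2]
opening: 0.0168
grip_force: 59.6
```

>>> {"fn": "carry_out", "kwargs": {
  "steps": "0 0 -20 0; 0 0 -45 0; 0 0 -70 0; 0 0 -90 0; 0 0 -90 0"
}}

```text
time_s: 15.02
tcp_pos: [0.5133, 0.1314, 0.1735]
ee_rot: [-0.221, 3.13, 0.001]
force: [0.3, -0.5, -0.2]
opening: 0.0167
grip_force: 58.9
```

```bash
python3 - <<'E'
from h import *
M=chest(); s=shot('wrist','pics/w10.png'); st=env.read_state(); print(((st['tcp_pos']-M[:3,3])@M[:3,:3]).round(4),st['force'],st['opening'],st['grip_force'])
for d in env.silhouettes('bone_folder','wrist')[:2]:
  m=d['mask']; v,u=np.where(m); print(d['confidence'],d['bbox'],m.sum())
  for z in (.155,.165):
    C=np.array([((onz(s,a,b,z)-M[:3,3])@M[:3,:3])[:2]*1000 for a,b in zip(u,v)])
    r=cv2.minAreaRect(C.astype(np.float32)); print(z,r)
s=shot('scene')
d=env.silhouettes('stay','scene')[0]; print(d['bbox'])
T=w([-.145,-.028,.2])[0]; plan(T,None)
E
```

```text
[-0.0659 -0.0256  0.1723] [ 0.89034954  0.01814735 -0.08339426] 0.0167221999243127 58.935338258743286
0.6 [293.6, 284.0, 331.7, 416.0] 4700
0.155 ((-29.296974182128906, -23.76980972290039), (85.8996810913086, 20.80356216430664), 1.6149933338165283)
0.165 ((-37.27307891845703, -24.19926643371582), (80.17747497558594, 19.417734146118164), 1.6149941682815552)
[318.6, 156.0, 334.2, 232.4]
tilt [-0.002 -0.001 -1.   ] turn 0 n 2
39 1 -14 0.000; 78 2 -29 0.000
```

>>> {"fn": "carry_out", "kwargs": {
  "steps": "5 0 -15 0; 10 0 -30 0; 20 0 -40 0; 35 0 -50 0; 50 0 -60 0",
  "grip_force": 100
}}

```text
time_s: 15.85
tcp_pos: [0.4615, 0.1239, 0.233]
ee_rot: [0.222, -3.133, 0.0]
force: [0.2, -0.4, -1.1]
opening: 0.0148
grip_force: 99.5
```

>>> {"fn": "carry_out", "kwargs": {
  "steps": "15 0 -5 0; 30 0 -10 0; 30 0 -10 0"
}}

```text
time_s: 16.23
tcp_pos: [0.4322, 0.1197, 0.2426]
ee_rot: [0.222, -3.134, 0.0]
force: [0.8, 1.1, -0.9]
opening: 0.0152
grip_force: 99.5
```

```bash
python3 - <<'E'
from h import *
M=chest(); st=env.read_state(); print(((st['tcp_pos']-M[:3,3])@M[:3,:3]).round(4),st['force'],st['opening'],st['grip_force'],st['joints'].round(2))
for c in('scene','top'):
  s=shot(c)
  for q in ('bone_folder','stay'):
    for d in env.silhouettes(q,c)[:1]:
      r=cv2.minAreaRect(cv2.findNonZero(d['mask'].astype(np.uint8))); print(c,q,d['confidence'],d['bbox'],r,cv2.boxPoints(r).round().tolist())
  # predicted folder ends for droop angles
  t=st['tcp_pos']; a=.05+np.load('chest.npy')[2]; h=np.array([np.cos(a),np.sin(a),0])
  for dr in (0,.15,.3,.45):
    g=t-[0,0,.007]; print(dr,proj(s,[g-.013*(h*np.cos(dr)-[0,0,np.sin(dr)]),g+.135*(h*np.cos(dr)-[0,0,np.sin(dr)])]).round().tolist())
E
```

```text
[-0.1469 -0.03    0.2426] [ 0.77167633  1.11026844 -0.87454499] 0.015190166530356994 99.50477957725525 [-0.13  0.31 -0.24  1.97  0.1   0.87  1.28]
scene bone_folder 0.45 [243.8, 170.8, 279.4, 188.1] ((260.6499938964844, 179.4499969482422), (6.32455587387085, 42.69074249267578), 71.56505584716797) [[239.0, 183.0], [280.0, 170.0], [282.0, 176.0], [241.0, 189.0]]
scene stay 0.83 [316.6, 160.9, 335.9, 230.9] ((319.6396484375, 193.91131591796875), (71.56538391113281, 15.541666030883789), 79.3803482055664) [[305.0, 160.0], [321.0, 157.0], [334.0, 228.0], [319.0, 231.0]]
0 [[239.0, 186.0], [281.0, 172.0]]
0.15 [[239.0, 185.0], [280.0, 179.0]]
0.3 [[239.0, 184.0], [280.0, 187.0]]
0.45 [[240.0, 183.0], [278.0, 194.0]]
top bone_folder 0.33 [290.5, 196.7, 311.9, 214.7] ((302.34619140625, 206.2307891845703), (22.326250076293945, 14.263994216918945), 7.125016689300537) [[290.0, 212.0], [292.0, 198.0], [314.0, 201.0], [313.0, 215.0]]
top stay 0.62 [290.0, 199.7, 312.5, 211.0] ((302.5, 205.0), (14.0, 21.0), 90.0) [[292.0, 198.0], [313.0, 198.0], [313.0, 212.0], [292.0, 212.0]]
0 [[263.0, 296.0], [253.0, 229.0]]
0.15 [[263.0, 296.0], [254.0, 230.0]]
0.3 [[263.0, 296.0], [256.0, 233.0]]
0.45 [[263.0, 296.0], [257.0, 237.0]]
```

```bash
python3 - <<'E'
from h import *
plan([.447,-.05,.24],.137+1.5708-.13,50)
E
```

```text
tilt [-0.  0. -1.] turn 0.134 n 4
3 -43 1 0.034; 5 -85 1 0.067; 8 -128 2 0.101; 11 -170 2 0.134
```

>>> {"fn": "carry_out", "kwargs": {
  "steps": "3 -43 1 0.034; 5 -85 1 0.067; 8 -128 2 0.1; 11 -170 2 0.134"
}}

```text
time_s: 17.02
tcp_pos: [0.4466, -0.0515, 0.2401]
ee_rot: [0.01, -3.142, -0.0]
force: [-0.3, -0.3, -0.5]
opening: 0.0152
grip_force: 99.5
```

```bash
python3 - <<'E'
from h import *
plan([.485,-.207,.09],-.12+1.5708,45)
s=shot('top')
for d in env.silhouettes('book','top')[:1]:
  v,u=np.where(d['mask']); P=np.array([onz(s,a,b,.019) for a,b in zip(u,v)])[:,:2]; print(d['confidence'],cv2.minAreaRect((P*1000).astype(np.float32)))
E
```

```text
tilt [-0.  0. -1.] turn 0.126 n 5
-7 -31 30 0.025; -15 -62 60 0.050; -22 -93 90 0.076; -30 -125 120 0.101; -37 -156 150 0.126
0.93 ((546.5333251953125, -212.3426971435547), (153.7543487548828, 216.26327514648438), 83.42351531982422)
```

>>> {"fn": "carry_out", "kwargs": {
  "steps": "-7 -31 30 0.025; -15 -62 60 0.05; -22 -93 90 0.076; -30 -125 120 0.1; -37 -156 150 0.126"
}}

```text
time_s: 17.75
tcp_pos: [0.4855, -0.206, 0.0891]
ee_rot: [0.186, 3.136, 0.001]
force: [0.9, -0.3, -0.5]
opening: 0.0147
grip_force: 99.5
```

>>> {"fn": "carry_out", "kwargs": {
  "steps": "0 0 0 0; 0 0 0 0"
}}

```text
time_s: 18.0
tcp_pos: [0.4849, -0.2044, 0.0903]
ee_rot: [-0.184, -3.136, -0.002]
force: [0.5, 1.6, 0.1]
opening: 0.0152
grip_force: 99.5
```

```bash
python3 - <<'E'
from h import *
st=env.read_state(); print(st['tcp_pos'],st['force'])
s=shot('top')
for d in env.silhouettes('bone_folder','top')[:2]:
  v,u=np.where(d['mask']); P=np.array([onz(s,a,b,.085) for a,b in zip(u,v)])[:,:2]; print(d['confidence'],cv2.minAreaRect((P*1000).astype(np.float32)))
E
```

```text
[ 0.48489685 -0.20437895  0.09031999] [0.45434011 1.59562089 0.11029384]
0.78 ((573.9088745117188, -215.2317657470703), (18.901506423950195, 87.42094421386719), 82.85198211669922)
```

>>> {"fn": "carry_out", "kwargs": {
  "steps": "0 0 18 0; 0 0 36 0; 0 0 48 0; 0 0 53 0; 0 0 53 0"
}}

```text
time_s: 18.73
tcp_pos: [0.4846, -0.2055, 0.0375]
ee_rot: [0.186, 3.136, 0.0]
force: [-0.6, -0.1, 0.3]
opening: 0.015
grip_force: 99.5
```

>>> {"fn": "carry_out", "kwargs": {
  "steps": "0 0 2 0; 0 0 3 0; 0 0 4 0; 0 0 5 0; 0 0 5 0"
}}

```text
time_s: 19.35
tcp_pos: [0.4845, -0.2059, 0.0324]
ee_rot: [0.187, 3.136, -0.0]
force: [0.0, 0.2, 0.0]
opening: 0.0151
grip_force: 99.6
```

>>> {"fn": "carry_out", "kwargs": {
  "steps": "0 0 1 0; 0 0 1 0; 0 0 2 0; 0 0 2 0"
}}

```text
time_s: 19.85
tcp_pos: [0.4845, -0.2058, 0.0322]
ee_rot: [0.187, 3.136, -0.001]
force: [-3.1, 1.1, 14.1]
opening: 0.0152
grip_force: 101.4
```

Contact. Release gently and rise.

>>> {"fn": "carry_out", "kwargs": {
  "steps": "0 0 -1 0; 0 0 -1 0; 0 0 -1 0",
  "gripper": 0.4,
  "grip_force": 20
}}

```text
time_s: 20.23
tcp_pos: [0.4843, -0.2057, 0.031]
ee_rot: [-0.186, -3.136, -0.0]
force: [-0.3, 0.1, 1.1]
opening: 0.0343
grip_force: 0.0
```

>>> {"fn": "carry_out", "kwargs": {
  "steps": "0 0 -10 0; 0 0 -30 0; 0 0 -60 0; 0 0 -100 0; 0 0 -140 0"
}}

```text
time_s: 20.85
tcp_pos: [0.4842, -0.2057, 0.173]
ee_rot: [0.186, 3.136, -0.0]
force: [0.7, -0.3, -0.4]
opening: 0.0344
grip_force: 0.0
```

>>> {"fn": "carry_out", "kwargs": {
  "steps": "40 0 0 0; 40 0 0 0; 40 0 0 0; 40 0 0 0"
}}

```text
time_s: 21.35
tcp_pos: [0.4457, -0.201, 0.1713]
ee_rot: [0.186, 3.135, 0.0]
force: [-0.4, -1.0, -0.5]
opening: 0.0344
grip_force: 0.0
```

```bash
python3 - <<'E'
from h import *
st=env.read_state(); print(st['time_s'],st['tcp_pos'],st['force'])
for c in('wrist','top','scene'):
  s=shot(c)
  for q,z in(('bone_folder',.027),('book',.019)):
    for d in env.silhouettes(q,c)[:1]:
      v,u=np.where(d['mask']); P=np.array([onz(s,a,b,z) for a,b in zip(u,v)])[:,:2]; print(c,q,d['confidence'],cv2.minAreaRect((P*1000).astype(np.float32)))
print([(d['bbox'],d['confidence']) for d in env.silhouettes('stay','scene')[:1]])
E
```

```text
21.35 [ 0.44567632 -0.20100264  0.17132065] [-0.3588342  -0.96968338 -0.5370028 ]
wrist bone_folder 0.92 ((545.07666015625, -214.79319763183594), (18.683364868164062, 147.9597625732422), 82.21295166015625)
wrist book 0.76 ((544.173583984375, -214.888916015625), (150.64004516601562, 218.89385986328125), 83.31500244140625)
top bone_folder 0.88 ((546.6104736328125, -213.29527282714844), (20.99130630493164, 145.92532348632812), 83.29753112792969)
top book 0.95 ((544.67919921875, -212.08517456054688), (153.32290649414062, 216.4695281982422), 83.58185577392578)
scene bone_folder 0.9 ((542.3907470703125, -217.64463806152344), (28.38352394104004, 153.0934295654297), 81.97795104980469)
scene book 0.87 ((535.6063232421875, -221.15316772460938), (169.059326171875, 230.53587341308594), 83.3611831665039)
[([316.9, 157.3, 327.2, 229.9], 0.73)]
```

Folder is centred and flat on the book, and the stay hasn't moved. Handing in.

```bash
python3 -c "
from bench import env
print(env.close_job())"
```

```text
the job is handed in; nothing more can be done
None
```

I handed the job in with the lid propped on its stay and the bone folder lying flat within about 3 mm of the book's middle, but the hand-in returned no verdict and I viewed 11 pictures against the limit of 10.

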